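# Feel for the free bay and seat a grease cartridge

### The arm

A 6-joint arm with a two-finger parallel gripper is mounted at the origin on the work surface. World frame = base frame: x ahead of the robot, y to its left, z up, the work surface at z = 0. Lengths are in mm, angles in rad, forces in N, time in s.
With the tool pointing down it reaches from about 325 to 850 mm from the base axis. Payload 15.5 kg.
Tool frame: the origin (TCP) lies on the centre line of the jaws, within the pads' length; the fingertips stand 22 mm ahead of it and the grasp point (between the pads) lies 3 mm ahead of it; z points along the fingers, x is the direction in which the jaws open and shut, and the axes are right-handed (so a half turn about z gives the same grasp; the last joint's range is limited). The gripper opens to 91 mm and grips with 3 to 60 N. Pads are 32 mm wide; open, the fingers measure 118 mm over their backs; the gripper's body (76 mm by 178 mm) begins 60 mm behind the grasp point.
Start: joints at [-1.44, 0.494, 1.345, -0, 1.302, -0.096], TCP at [139.93, -609.136, 235.915] pointing down, gripper open.
Joint ranges: [-2.91, 2.91], [-0.82, 2.16], [0.22, 2.67], [-1.22, 4.37], [0.12, 2.79], [-3.08, 3.08]. Speed limits (rad/s): [1.89, 1.89, 2.57, 3.01, 3.01, 3.01].

### API

Orientations are given as a unit quaternion [x, y, z, w].
In Python, from cell import ctrl gives the robot as it stands.
- The arm moves only by the tool jog_arm, never from a script. Its argument "series" is a list of rows, each a list of 6 numbers: the shift along the world's x, y, z in cm, then the turn, a rotation vector about the world's x, y, z in degrees. In form: [[x, y, z, ax, ay, az], ...]. A call has 1 to 5 rows; each row is the pose to reach, as a shift and turn from the pose commanded when the call began; what a row does not reach only later rows make up. A row lasts 1/8 s, in which the tool goes at most 62.5 mm and 10.7 degrees, less where a joint would pass 70% of its speed; a pose out of reach is approached as far as the arm can. A call with a gripper value outside its range is refused whole. "hand" is the gripper command: -1 is fully open, 1 is shut, values between are in proportion, set as the call begins (left out, the last holds). The fingers move at their own pace and stop on an object; the grip force is fixed at half the most. Time passes only in rows, so rows that repeat a pose let the fingers close. It gives the time, the measured TCP pose, the force and the opening at its end, in the units of the state.
- ctrl.observe(): the state, without advancing time (a new reading comes with each control period).
- ctrl.camera(name): name is "scene" or "top" or "wrist"; returns the picture (420x560x3 uint8, red, green, blue); there is no depth.
- ctrl.camera_model(name): a dict with "fx", "fy", "cx", "cy" (pixels), "eye" and "attitude" of the camera in the world; the wrist camera has in their place "hand_eye" (4x4, takes a point from camera to tool coordinates, whose origin is the TCP and whose axes are the tool frame's). Camera axes: x right, y down, z forward; pixel columns grow to the right and rows downward; lengths in mm; the calibration is good to about 2 mm. A picture is of the moment at which its call begins: read the wrist's pose just before it. camera_model takes no time and is no camera call.
- ctrl.finish_job(): hands the job in, once; it reports no verdict.
Trained networks look in the newest picture that a camera, given by its name, has taken for a name from the list of things; names that differ only in an ending like _2 or _b are one class to them, and where a whole thing is asked for, a point or a joint stands for the part that bears it (a point fixed in the world has none). Each returns a list of dicts, best first, with "conf" (0 to 1); they miss things now and then, are a little off and sometimes report something else, mostly with a low value. They report only what shows in the picture. A call takes as long as a camera call. They do not tell look-alikes from the thing itself.
- ctrl.outline_of(camera, thing): "region" (420x560 bool, what is visible of it) and "point" ([column, row] in pixels, amid what is visible of it).
The state is a dict: "clock": time; "q": joint angles; "dq": joint speeds; "tau": joint torques, N m; "ee_pos": TCP position; "orientation": TCP orientation; "contact_force": force on the tool from outside, world axes, zero at the start; "ft_torque": the same for the moment, N m; "opening": finger opening in mm.
Only numpy, scipy, OpenCV 4.12 (cv2) and the standard library are available. Lean on these libraries where they do the work, as an engineer would, in place of code of your own. Each camera call takes 0.05 s, during which the arm holds its last target. There are 200 camera calls.

### The job

Load the new blue grease cartridge with the yellow knob into the green greasing station: two of its three bays still have an old rubber piston stuck under the sliding disc, so feel with the cartridge, gently and without forcing it, which bay is free all the way down. Press the cartridge fully home there, collar flush on the station, upright, and let go. Leave the used cartridge and everything else on the bench where they are.

Things in the scene. Friction and masses are not known exactly. Their poses are not given: they have to be found in the camera images.
- fresh_grip (a point): Centre of the round yellow knob of the new grease cartridge, which stands loose and upright in the red tray; z is its axis (up). Knob 26 mm diameter, 44 mm tall, to be gripped. This point is 22 mm below the knob's top, 28 mm above the underside of the collar and 88 mm above the foot.
- fresh_collar (a point): The point on the new cartridge's axis at the underside of its collar, 60 mm above its foot.
- used_grip (a point): The used cartridge, same shape and size as the new one but grey with a black knob; stands upright in the same tray, axes 100 mm from the new one. Point at the centre of its knob. Not to be touched.
- fresh: The new cartridge, about 0.25 kg, round, 110 mm tall: blue body with a white band, 38 mm diameter, 60 mm long (foot chamfered 3 mm in radius, 4 mm high); above it a blue collar, 48 mm diameter, 6 mm thick; above that the yellow knob. Origin at the centre of its foot, z up its axis.
- station: Greasing station: green block fixed to the bench, 90 mm (its x) by 230 mm (its y) by 90 mm tall; origin at the centre of its underside, z up. Three round bays in its flat top, in a row along its y, 70 mm apart. Copper lines on its +x side and a gauge at its +y end stay below the top. Forcing the cartridge with over 30 N before it is home, or over 60 N as it seats, spoils it.
- bay0 (a point): Centre of the mouth of the bay at the station's -y end, in the plane of its top; axes as the station's. All bays: 40 mm diameter, 3 mm chamfer, closed by a black disc, sprung about 6 N/mm, that starts 3 to 11 mm below the top, slides down ahead of the cartridge with a drag of 5 to 8 N, and stays where it is pushed (not by the cartridge's weight alone).
- bay1 (a point): Centre of the mouth of the middle bay, in the plane of the top. One bay, a different one each time, is free: the cartridge goes in all its 60 mm until its collar rests on the top. In each of the other two a leftover rubber piston lies hidden under the disc, and the cartridge stops firmly with its collar about 16 mm or 26 mm short of the top.
- bay2 (a point): Centre of the mouth of the bay at the station's +y end, in the plane of the top; axes as the station's.
- tray: Low red tray fixed to the bench, 210 mm (its x) by 115 mm (its y), walls 20 mm tall and 4 mm thick, floor 4 mm thick; the two cartridges stand in it 50 mm either side of its centre along its x, either way round. Origin at the centre of its underside.
- wrench: Steel wrench lying loose on the bench; a bystander.
- driver: Screwdriver lying loose on the bench behind the tray; a bystander.
- oil_jar: Jar with a red cap, 64 mm diameter, 85 mm tall, loose; a bystander. Origin under its centre.
- apple_center (a point): Centre of a red apple, 72 mm diameter, loose, on the bench behind the station; a bystander.
- belt_box: Cardboard box 110 x 70 x 50 mm, loose, right of the tray; a bystander. Origin under its centre.
- can: Open steel can, 76 mm diameter, 100 mm tall, loose, left of the station; a bystander. Origin under its centre.
There are look-alikes about, which are no part of the job. What is shaped like the fresh but purple or turquoise is not meant.

How it is judged:
By the outcome, as a careful person would: the job done as asked, in the order asked, and still so for the second after the job is handed in, with the robot touching nothing.
It also fails if it takes over 54 s, if anything falls off the work surface, if the arm or the gripper's body presses on something with over 40 N, if the wrist force passes 120 N, or if a joint passes its speed limit or range.

## Working session

There is one attempt and no reset: what is moved stays moved. The work goes in short steps, Python scripts to look and compute and a tool call to move; the robot and the scene stay as the last step left them, time stands still between calls to the robot, and variables do not carry over. Pictures are saved under pics/ and viewed, about 8 in all and at most 12, crops included, and the job is handed in when it is done.

Besides the shell and the picture viewer there is one more tool, called after "Emit:" by a JSON object that holds its "api" and its "payload", one argument or row to a line. jog_arm: Moves the arm, as the interface text tells. Its arguments: {"type":"object","properties":{"series":{"type":"array"},"hand":{"type":"number"}},"required":["series"]}

```bash
ls; mkdir -p pics; python3 - <<'E'
from cell import ctrl
import cv2
print(ctrl.observe())
for n in ("scene","top"):
    im=ctrl.camera(n); cv2.imwrite(f"pics/{n}0.png",im[:,:,::-1]); print(n,ctrl.camera_model(n))
print(ctrl.camera_model("wrist"))
a=cv2.imread("pics/scene0.png");b=cv2.imread("pics/top0.png")
E
```

```text
pics
{'clock': 0.0, 'q': array([-1.44050922e+00,  4.94215238e-01,  1.34612291e+00, -1.44983117e-05,
        1.30246916e+00, -9.55101392e-02]), 'dq': array([-0.0020986 , -0.00073165,  0.00075426, -0.00025555, -0.00163217,
        0.00016717]), 'tau': array([-4.53368542e-03, -8.78820777e+01, -3.81845033e+01,  7.05136824e-02,
        5.32610575e-02, -9.70742053e-05]), 'ee_pos': array([ 139.87509561, -608.79730487,  235.3210909 ]), 'orientation': array([ 7.82268094e-01, -6.22941619e-01, -4.41702921e-04, -4.16887000e-04]), 'contact_force': array([ 0.07661554, -0.68016317, -0.35746726]), 'ft_torque': array([-0.05790692, -0.04182363, -0.05011166]), 'opening': 91.32046596814598}
scene {'fx': 386.60302512728487, 'fy': 386.60302512728487, 'cx': 279.4186313746915, 'cy': 214.08728776186712, 'eye': array([1319.91768046, -168.69392916,  842.24478361]), 'attitude': array([ 0.72010555,  0.57116618, -0.25276993, -0.30219952])}
top {'fx': 451.97964171663847, 'fy': 451.97964171663847, 'cx': 275.9691968780089, 'cy': 205.90125227379525, 'eye': array([ 430.85910142,   10.98897506, 1365.6040348 ]), 'attitude': array([-0.69814595,  0.71383842, -0.03621913,  0.04141403])}
{'fx': 289.06078041828005, 'fy': 289.06078041828005, 'cx': 283.61646184550284, 'cy': 209.8290885639745, 'hand_eye': array([[ 9.99999767e-01, -6.14419142e-04,  2.98226628e-04,
        -4.78323808e-01],
       [ 5.19391787e-04,  9.67701362e-01,  2.52098799e-01,
        -7.09217123e+01],
       [-4.43488641e-04, -2.52098585e-01,  9.67701455e-01,
        -1.49138064e+02],
       [ 0.00000000e+00,  0.00000000e+00,  0.00000000e+00,
         1.00000000e+00]])}
```

View pics/scene0.png

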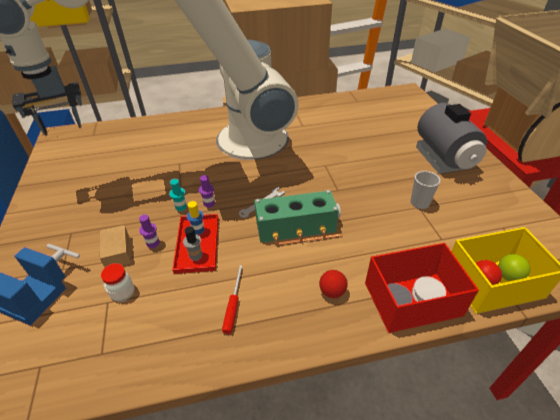

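View pics/top0.png

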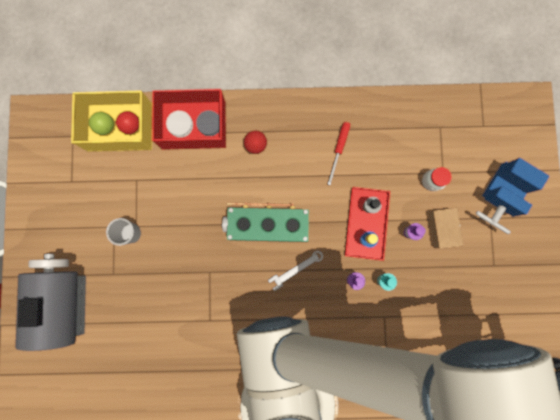

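The scene view shows the fresh cartridge (yellow knob) at about (195,210) in the tray, with the used one in front of it. In the top view the yellow knob is at (370,239) and the black one at (373,204). The bays are at (244,224), (268,224) and (292,224). Purple and turquoise look-alikes stand near the tray.

```bash
cat > h.py <<'E'
from cell import ctrl
import numpy as np, cv2
from scipy.spatial.transform import Rotation as R
def cam(n,st=None):
    m=ctrl.camera_model(n)
    if n=="wrist":
        T=np.eye(4);T[:3,:3]=R.from_quat(st['orientation']).as_matrix();T[:3,3]=st['ee_pos']
        T=T@np.array(m['hand_eye']);return m,T[:3,:3],T[:3,3]
    return m,R.from_quat(m['attitude']).as_matrix(),np.array(m['eye'])
def ray(c,p):
    m,A,e=c
    d=A@np.array([(p[0]-m['cx'])/m['fx'],(p[1]-m['cy'])/m['fy'],1.]);return e,d
def onz(c,p,z):
    e,d=ray(c,p);return e+d*(z-e[2])/d[2]
def tri(obs):
    M=np.zeros((3,3));b=np.zeros(3)
    for e,d in obs:
        d=d/np.linalg.norm(d);P=np.eye(3)-np.outer(d,d);M+=P;b+=P@e
    return np.linalg.solve(M,b)
def proj(c,X):
    m,A,e=c;v=A.T@(np.asarray(X)-e);return np.array([m['fx']*v[0]/v[2]+m['cx'],m['fy']*v[1]/v[2]+m['cy']])
E
python3 - <<'E'
from h import *
np.set_printoptions(precision=1,suppress=True)
im=cv2.imread("pics/top0.png");hsv=cv2.cvtColor(im,cv2.COLOR_BGR2HSV)
c=cam("top")
def cen(m):
    n,l,s,ce=cv2.connectedComponentsWithStats(m.astype('uint8'));o=np.argsort(-s[1:,4])[:3]+1
    return [(ce[i],s[i,4]) for i in o]
H,S,V=cv2.split(hsv)
yel=(H>20)&(H<35)&(S>120);yel[:, :330]=0;yel[:,410:]=0;yel[:190]=0;yel[270:]=0
for p,a in cen(yel): print('yel',p,a,onz(c,p,92),onz(c,p,114))
roi=np.zeros(H.shape,bool);roi[207:242,232:306]=1
for p,a in cen(roi&(V<60)): print('bay',p,a,onz(c,p,84))
g=np.zeros(H.shape,bool);g[195:255,215:320]=1
cs=np.argwhere(g&(H>60)&(H<90)&(S>80))[:,::-1].astype(np.float32)
print('station',cv2.minAreaRect(cs))
for p in [(373,204),(348,189),(388,190),(347,256),(383,259),(415,231)]: print(p,onz(c,p,20))
for n in ("fresh_grip","used_grip","bay0","bay1","bay2","station","tray"):
  for k in ("top","scene"):
    r=ctrl.outline_of(k,n); print(n,k,[(round(x['conf'],2),np.array(x['point']),onz(cam(k),x['point'],{'f':92,'u':92,'b':85,'s':60,'t':4}[n[0]])) for x in r[:3]])
print(ctrl.observe()['clock'])
E
```

```text
yel [370.8 238.2] 66 [ 474.3 -245.5   92. ] [ 473.5 -241.1  114. ]
station ((267.1620178222656, 224.35760498046875), (78.12310028076172, 30.21052360534668), 1.3971810340881348)
(373, 204) [ 578.5 -271.    20. ]
(348, 189) [ 625.5 -198.1   20. ]
(388, 190) [ 619.7 -317.8   20. ]
(347, 256) [ 425.7 -187.4   20. ]
(383, 259) [ 414.6 -293.1   20. ]
(415, 231) [ 495.  -391.8   20. ]
fresh_grip top [(0.77, array([383.4, 280.1]), array([ 357.2, -275.1,   92. ])), (0.71, array([414.6, 232.1]), array([ 488.5, -369. ,   92. ])), (0.68, array([368.7, 238.7]), array([ 472.9, -239.5,   92. ]))]
fresh_grip scene [(0.86, array([149.1, 232.3]), array([ 533.6, -367.5,   92. ])), (0.85, array([194.6, 214.5]), array([ 492.5, -242.7,   92. ])), (0.71, array([177.1, 196.4]), array([ 400.8, -288.6,   92. ]))]
used_grip top [(0.56, array([371.4, 203.1]), array([ 573.3, -251.5,   92. ]))]
used_grip scene [(0.56, array([188. , 247.4]), array([ 613.8, -267.4,   92. ]))]
bay0 top [(0.94, array([266. , 223.9]), array([521.4,  48.3,  85. ])), (0.47, array([122.3, 232.7]), array([505.5, 456.9,  85. ]))]
bay0 scene [(0.82, array([298.9, 218. ]), array([569.7,  41.8,  85. ]))]
bay1 top [(0.94, array([266. , 223.9]), array([521.4,  48.3,  85. ])), (0.47, array([122.3, 232.7]), array([505.5, 456.9,  85. ]))]
bay1 scene [(0.82, array([298.9, 218. ]), array([569.7,  41.8,  85. ]))]
bay2 top [(0.94, array([266. , 223.9]), array([521.4,  48.3,  85. ])), (0.47, array([122.3, 232.7]), array([505.5, 456.9,  85. ]))]
bay2 scene [(0.82, array([298.9, 218. ]), array([569.7,  41.8,  85. ]))]
station top [(0.58, array([265.5, 223.6]), array([524.1,  50.4,  60. ]))]
station scene [(0.91, array([297.2, 215.5]), array([533.6,  46.6,  60. ]))]
tray top [(0.67, array([363.1, 222.4]), array([ 525.2, -242.1,    4. ]))]
tray scene [(0.79, array([203.3, 250.3]), array([ 552.7, -236.5,    4. ])), (0.51, array([229.7, 312.5]), array([ 774.5, -188.8,    4. ]))]
0.8
```

Emit:
{"api": "jog_arm", "payload": {
  "series": [
    [4.2, 4.6, 0, 0, 0, -3],
    [8.4, 9.2, 0, 0, 0, -6],
    [12.6, 13.8, 0, 0, 0, -9],
    [16.8, 18.4, 0, 0, 0, -12],
    [21, 23, 0, 0, 0, -14]
  ],
  "hand": -1
}}

```text
clock: 1.42
ee_pos: [351.1, -377.6, 236.1]
orientation: [-0.7, 0.714, -0.0, -0.0]
contact_force: [0.7, -0.6, -0.5]
opening: 91.2
```

Emit:
{"api": "jog_arm", "payload": {
  "series": [
    [4.1, 4.6, 0, 0, 0, 0],
    [8.2, 9.2, 0, 0, 0, 0],
    [12.4, 13.7, 0, 0, 0, 0],
    [12.4, 13.7, 0, 0, 0, 0]
  ]
}}

```text
clock: 1.92
ee_pos: [476.2, -239.1, 236.0]
orientation: [-0.702, 0.712, -0.0, 0.0]
contact_force: [-0.0, -1.2, 0.2]
opening: 91.0
```

```bash
python3 - <<'E'
from h import *
np.set_printoptions(precision=2,suppress=True)
s=ctrl.observe();im=ctrl.camera("wrist");cv2.imwrite("pics/w1.png",im[:,:,::-1])
c=cam("wrist",s);print(s['clock'],s['ee_pos'],R.from_quat(s['orientation']).as_matrix()[:,0],s['contact_force'])
for n in ("fresh_grip","used_grip"):
  for x in ctrl.outline_of("wrist",n)[:3]:
    print(n,x['conf'],x['point'],onz(c,x['point'],92),cv2.boundingRect(x['region'].astype('uint8')))
h=cv2.cvtColor(im,cv2.COLOR_RGB2HSV)
m=cv2.inRange(h,(20,120,80),(35,255,255));n,l,st,ce=cv2.connectedComponentsWithStats(m)
for i in range(1,n):
  if st[i,4]>80: print(st[i],ce[i],onz(c,ce[i],114))
E
```

```text
1.925 [ 476.23 -239.1   235.98] [-0.01 -1.   -0.  ] [-0.03 -1.22  0.24]
fresh_grip 0.8 [289.3, 205.6] [ 475.31 -244.58   92.  ] (269, 179, 42, 48)
fresh_grip 0.59 [331.2, 301.9] [ 361.41 -291.39   92.  ] (310, 292, 39, 26)
fresh_grip 0.58 [407.3, 182.6] [ 497.8  -365.49   92.  ] (377, 163, 65, 42)
used_grip 0.6 [298.4, 109.9] [ 569.89 -254.21   92.  ] (280, 87, 46, 47)
[278 194  26  33 684] [290.34 210.31] [ 475.96 -245.18  114.  ]
[106 253  27  35 186] [116.92 266.56] [419.11 -67.61 114.  ]
[440 291  19  13  89] [448.73 296.33] [ 380.17 -410.82  114.  ]
[456 314  26  12  93] [466.58 319.18] [ 352.33 -433.57  114.  ]
[475 319  30  12  90] [489.18 326.62] [ 342.73 -459.37  114.  ]
```

View pics/w1.png

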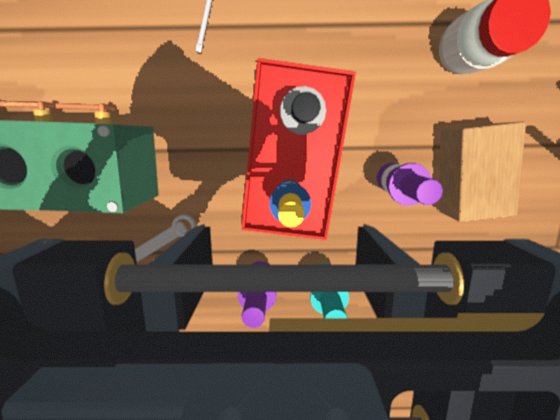

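The wrist view shows the yellow knob at (291,213), the used cartridge at (300,108), and the purple and turquoise look-alikes well clear. The jaws open across the line between the two cartridges, so I'll descend and grip.

Emit:
{"api": "jog_arm", "payload": {
  "series": [
    [-0.2, -0.6, -5, 0, 0, 0],
    [-0.2, -0.6, -9, 0, 0, 0],
    [-0.2, -0.6, -12, 0, 0, 0],
    [-0.2, -0.6, -14, 0, 0, 0],
    [-0.2, -0.6, -14, 0, 0, 0]
  ]
}}

```text
clock: 2.7
ee_pos: [470.5, -248.8, 94.9]
orientation: [-0.7, 0.714, 0.001, -0.0]
contact_force: [0.8, 0.7, 0.2]
opening: 91.1
```

Emit:
{"api": "jog_arm", "payload": {
  "series": [
    [0, 0, 0, 0, 0, 0],
    [0, 0, 0, 0, 0, 0],
    [0, 0, 0, 0, 0, 0],
    [0, 0, 0, 0, 0, 0],
    [0, 0, 0, 0, 0, 0]
  ],
  "hand": 1
}}

```text
clock: 3.32
ee_pos: [472.0, -248.1, 96.0]
orientation: [-0.701, 0.714, -0.0, 0.0]
contact_force: [-0.3, -0.1, -0.2]
opening: 43.6
```

Emit:
{"api": "jog_arm", "payload": {
  "series": [
    [0, 0, 0, 0, 0, 0],
    [0, 0, 0, 0, 0, 0],
    [0, 0, 0, 0, 0, 0]
  ]
}}

```text
clock: 3.7
ee_pos: [471.9, -248.1, 95.9]
orientation: [-0.701, 0.714, 0.0, -0.0]
contact_force: [-0.2, 0.6, -0.8]
opening: 25.4
```

Emit:
{"api": "jog_arm", "payload": {
  "series": [
    [0, 0, 2, 0, 0, 0],
    [0, 0, 6, 0, 0, 0],
    [0, 0, 12, 0, 0, 0],
    [0, 0, 14, 0, 0, 0]
  ]
}}

```text
clock: 4.2
ee_pos: [472.8, -248.7, 239.1]
orientation: [-0.701, 0.714, -0.002, 0.0]
contact_force: [0.2, -0.9, -4.3]
opening: 25.2
```

Emit:
{"api": "jog_arm", "payload": {
  "series": [
    [-0.8, 6, 0, 0, 0, 0],
    [-1.6, 12, 0, 0, 0, 0],
    [-2.4, 18, 0, 0, 0, 0],
    [-3.2, 24, 0, 0, 0, 0],
    [-3.8, 29.7, 0, 0, 0, 0]
  ]
}}

```text
clock: 4.82
ee_pos: [433.1, 50.7, 235.9]
orientation: [-0.7, 0.714, 0.0, -0.0]
contact_force: [1.1, 0.7, -2.8]
opening: 25.4
```

Emit:
{"api": "jog_arm", "payload": {
  "series": [
    [0, 0, 0, 0, 0, 0],
    [0, 0, 0, 0, 0, 0]
  ]
}}

```text
clock: 5.08
ee_pos: [433.9, 48.8, 235.8]
orientation: [-0.701, 0.713, -0.0, -0.0]
contact_force: [0.3, -0.5, -3.1]
opening: 25.4
```

```bash
python3 - <<'E'
from h import *
np.set_printoptions(precision=2,suppress=True)
s=ctrl.observe();im=ctrl.camera("wrist");cv2.imwrite("pics/w2.png",im[:,:,::-1])
c=cam("wrist",s);print(repr(s['clock']),s['ee_pos'],s['orientation'],s['contact_force'],s['opening'])
import pickle;pickle.dump(s,open("s2.pkl","wb"))
for n in ("bay1","station"):
  for x in ctrl.outline_of("wrist",n)[:3]: print(n,x['conf'],x['point'],cv2.boundingRect(x['region'].astype('uint8')))
E
```

```text
5.075 [433.89  48.79 235.85] [-0.7   0.71 -0.   -0.  ] [ 0.35 -0.55 -3.08] 25.429883201725413
bay1 0.87 [284.9, 109.4] (162, 55, 249, 113)
```

View pics/w2.png

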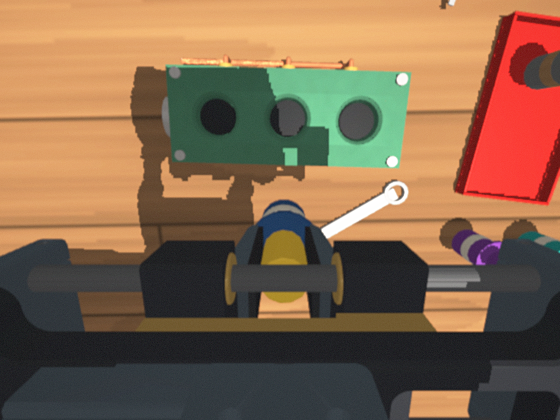

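```bash
python3 - <<'E'
import cv2
im=cv2.imread("pics/w2.png")[50:180,155:420]
cv2.imwrite("pics/c2.png",cv2.resize(im,None,fx=3,fy=3,interpolation=cv2.INTER_CUBIC))
E
```

```text
(no output)
```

View pics/c2.png

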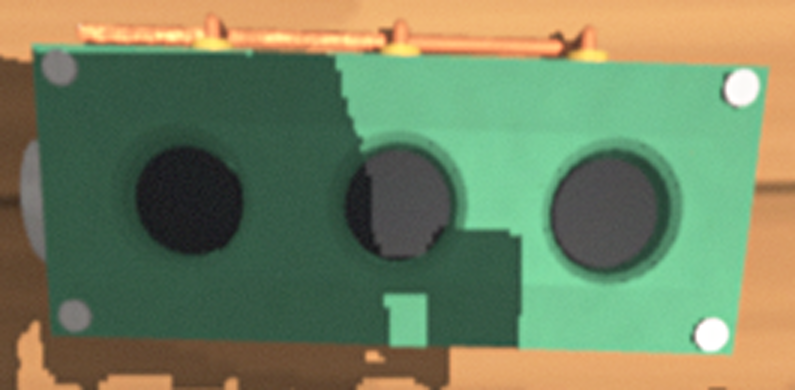

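The crop shows the mouth of bay0 at about (615,212). The bay1 mouth is at about (402,200) and bay2 at about (187,199), with the station's top corners clearly visible.

```bash
python3 - <<'E'
from h import *
import pickle
np.set_printoptions(precision=1,suppress=True)
s=pickle.load(open("s2.pkl","rb"));c=cam("wrist",s)
f=lambda p:(155+(p[0]+.5)/3-.5,50+(p[1]+.5)/3-.5)
P=[onz(c,f(p),90) for p in [(33,47),(768,68),(731,354),(53,334)]]
print(np.array(P),'mean',np.mean(P,0));
print('edges',[np.linalg.norm(P[i]-P[i-1]) for i in range(4)])
d=(P[0]+P[3]-P[1]-P[2]);y=d/np.linalg.norm(d);print('ydir',y,'yaw',np.degrees(np.arctan2(-y[0],y[1])))
for k,p in enumerate([(615.5,212.5),(402,200),(187,199)]): print('bay',k,onz(c,f(p),90), 'from corners',np.mean(P,0)+y*70*(k-1))
# scene+top cross-check of the station by its corners
im=cv2.imread("pics/top0.png");ct=cam("top")
ce=np.mean(P,0);print('top proj of bays',[proj(ct,ce+y*70*k) for k in(-1,0,1)])
print('scene proj',[proj(cam("scene"),ce+y*70*k) for k in(-1,0,1)])
g=cv2.cvtColor(im,cv2.COLOR_BGR2GRAY)
for nm,(r0,r1,c0,c1) in {"top":(212,238,234,304),"scene":(198,218,258,338)}.items():
    gg=cv2.cvtColor(cv2.imread(f"pics/{nm}0.png"),cv2.COLOR_BGR2GRAY)[r0:r1,c0:c1]
    n,l,st,cc=cv2.connectedComponentsWithStats((gg<55).astype('uint8'));print(nm,[(cc[i]+[c0,r0],st[i,4]) for i in range(1,n) if st[i,4]>20])
for T in [(284,225)]: print('collar',proj(c,s['ee_pos']+[0,0,-25]),proj(c,s['ee_pos']+[0,0,-31]),proj(c,s['ee_pos']+[0,0,19]))
h=cv2.cvtColor(cv2.imread("pics/w2.png"),cv2.COLOR_BGR2HSV)
for nm,lo,hi in(("blue",(100,100,30),(125,255,255)),("yel",(20,130,80),(32,255,255))):
    m=cv2.inRange(h,lo,hi);m[:,:240]=0;m[:,330:]=0
    for r in range(200,305,6):
        q=np.flatnonzero(m[r]); 
        if len(q)>8: print(nm,r,q.min(),q.max())
E
```

```text
[[569.1 156.7  90. ]
 [559.  -72.4  90. ]
 [470.  -68.1  90. ]
 [480.9 160.7  90. ]] mean [519.8  44.2  90. ]
edges [np.float64(88.36073336394354), np.float64(229.33904015350268), np.float64(89.1121430675587), np.float64(229.0495650338277)]
ydir [0. 1. 0.] yaw -2.621050889077668
bay 0 [516.6 -26.8  90. ] from corners [516.6 -25.7  90. ]
bay 1 [521.7  42.6  90. ] from corners [519.8  44.2  90. ]
bay 2 [523.3 112.3  90. ] from corners [523.  114.2  90. ]
top proj of bays [array([292.2, 224.9]), array([267.4, 224.3]), array([242.7, 223.8])]
scene proj [array([271.4, 208.1]), array([295.3, 204.9]), array([318.9, 201.8])]
top []
scene [(array([319. , 202.8]), np.int32(52)), (array([295.5, 205.6]), np.int32(62)), (array([271.5, 209.4]), np.int32(54))]
collar [284.3 248. ] [284.3 244.6] [284.5 281.7]
blue 212 277 291
blue 218 263 304
blue 224 257 310
blue 230 263 304
blue 236 263 304
yel 236 270 298
yel 242 266 301
yel 248 264 304
yel 254 263 305
yel 260 261 306
yel 296 267 301
```

```bash
python3 - <<'E'
from h import *
import pickle
np.set_printoptions(precision=1,suppress=True)
s=pickle.load(open("s2.pkl","rb"));c=cam("wrist",s);e=s['ee_pos']
for o in (-4,0,4):
    print(o,'collar far top/bot',proj(c,e+[24+o,0,-26]),proj(c,e+[24+o,0,-32]),'foot far',proj(c,e+[19+o,0,-88]),'knob near top',proj(c,e+[-13+o,0,18]),'knob far top',proj(c,e+[13+o,0,18]))
im=cv2.imread("pics/w2.png")
for r in range(190,310,2): print(r,im[r,284],end=' ')
E
```

```text
-4 collar far top/bot [283.7 217.8] [283.7 215.2] foot far [283.8 203. ] knob near top [285.1 310.5] knob far top [284.2 264.1]
0 collar far top/bot [283.6 211.7] [283.6 209.3] foot far [283.7 198.3] knob near top [285.  303.7] knob far top [284.1 256.6]
4 collar far top/bot [283.5 205.5] [283.5 203.3] foot far [283.6 193.7] knob near top [284.8 296.7] knob far top [283.9 249. ]
190 [104 156 218] 192 [102 157 219] 194 [100 158 221] 196 [106 161 224] 198 [102 155 219] 200 [83 68 74] 202 [81 52 23] 204 [96 87 79] 206 [123 136 143] 208 [125 140 146] 210 [107 106 109] 212 [89 56 31] 214 [95 61 35] 216 [91 58 30] 218 [92 59 32] 220 [94 60 34] 222 [96 62 35] 224 [94 56 31] 226 [97 62 35] 228 [97 59 32] 230 [ 68 108 126] 232 [ 39 127 155] 234 [ 39 124 153] 236 [ 43 126 155] 238 [ 37 124 153] 240 [ 37 122 153] 242 [ 39 124 154] 244 [ 36 123 153] 246 [ 37 123 152] 248 [ 38 125 155] 250 [ 37 124 154] 252 [ 36 123 153] 254 [ 35 121 151] 256 [ 37 123 153] 258 [ 45 140 175] 260 [ 46 145 179] 262 [ 42 143 178] 264 [ 52 109 132] 266 [62 61 61] 268 [60 61 59] 270 [62 60 60] 272 [63 62 61] 274 [67 68 67] 276 [68 69 68] 278 [69 69 69] 280 [70 70 70] 282 [70 69 69] 284 [66 66 66] 286 [65 66 64] 288 [64 63 64] 290 [62 60 59] 292 [ 51 126 154] 294 [ 44 143 176] 296 [ 42 141 172] 298 [ 42 141 173] 300 [ 38 139 172] 302 [ 66 148 192] 304 [117 178 237] 306 [118 183 240] 308 [121 185 242]
```

Emit:
{"api": "jog_arm", "payload": {
  "series": [
    [4.3, -0.3, -1, 0, 0, 0],
    [8.6, -0.5, -2, 0, 0, 0],
    [8.6, -0.5, -3.5, 0, 0, 0],
    [8.6, -0.5, -4.5, 0, 0, 0],
    [8.6, -0.5, -4.5, 0, 0, 0]
  ]
}}

```text
clock: 5.85
ee_pos: [518.7, 43.5, 190.3]
orientation: [-0.7, 0.714, 0.001, -0.001]
contact_force: [1.4, -0.6, -2.0]
opening: 25.6
```

Emit:
{"api": "jog_arm", "payload": {
  "series": [
    [0, 0, 0, 0, 0, 0],
    [0, 0, 0, 0, 0, 0]
  ]
}}

```text
clock: 6.1
ee_pos: [519.9, 43.9, 191.5]
orientation: [-0.701, 0.714, -0.0, 0.0]
contact_force: [0.1, -0.0, -4.2]
opening: 25.1
```

```bash
python3 - <<'E'
from h import *
np.set_printoptions(precision=2,suppress=True)
s=ctrl.observe();im=ctrl.camera("wrist")
print(s['ee_pos'],s['contact_force'],s['ft_torque'])
cv2.imwrite("pics/c3.png",cv2.resize(cv2.cvtColor(im[120:320,180:400],cv2.COLOR_RGB2BGR),None,fx=3,fy=3,interpolation=cv2.INTER_CUBIC))
E
```

```text
[519.95  43.88 191.54] [ 0.14 -0.   -4.2 ] [ 0.05  0.03 -0.03]
```

View pics/c3.png

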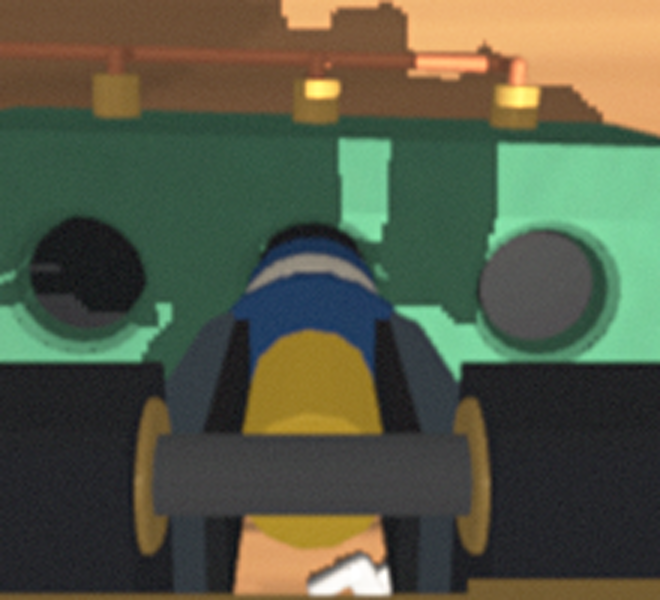

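Seen from above bay1, the cartridge is nearly centred, about 1 mm too far to +y. I'll shift slightly and start feeling downward.

Emit:
{"api": "jog_arm", "payload": {
  "series": [
    [0, -0.1, 0, 0, 0, 0],
    [0, -0.1, -0.6, 0, 0, 0],
    [0, -0.1, -1.2, 0, 0, 0],
    [0, -0.1, -1.7, 0, 0, 0],
    [0, -0.1, -1.7, 0, 0, 0]
  ]
}}

```text
clock: 6.78
ee_pos: [519.9, 42.9, 173.6]
orientation: [-0.701, 0.714, 0.0, -0.0]
contact_force: [-1.0, -0.1, -1.5]
opening: 25.6
```

Emit:
{"api": "jog_arm", "payload": {
  "series": [
    [0, 0, -0.4, 0, 0, 0],
    [0, 0, -0.8, 0, 0, 0],
    [0, 0, -1.2, 0, 0, 0],
    [0, 0, -1.6, 0, 0, 0],
    [0, 0, -1.6, 0, 0, 0]
  ]
}}

```text
clock: 7.4
ee_pos: [519.9, 42.9, 157.6]
orientation: [-0.7, 0.714, 0.0, -0.0]
contact_force: [-0.4, -0.4, -0.1]
opening: 25.5
```

Emit:
{"api": "jog_arm", "payload": {
  "series": [
    [0, 0, -0.3, 0, 0, 0],
    [0, 0, -0.6, 0, 0, 0],
    [0, 0, -0.8, 0, 0, 0],
    [0, 0, -0.9, 0, 0, 0],
    [0, 0, -1.0, 0, 0, 0]
  ]
}}

```text
clock: 8.02
ee_pos: [519.9, 42.9, 147.9]
orientation: [-0.701, 0.714, -0.0, 0.0]
contact_force: [-0.6, 1.0, 3.7]
opening: 25.2
```

Emit:
{"api": "jog_arm", "payload": {
  "series": [
    [0, 0, -0.1, 0, 0, 0],
    [0, 0, -0.2, 0, 0, 0],
    [0, 0, -0.3, 0, 0, 0]
  ]
}}

```text
clock: 8.4
ee_pos: [520.3, 42.9, 145.5]
orientation: [-0.701, 0.714, -0.0, 0.0]
contact_force: [-3.6, 0.9, 17.8]
opening: 25.4
```

Resistance rises firmly at about 16 mm short, so bay1 looks blocked. I'll withdraw and try bay0.

Emit:
{"api": "jog_arm", "payload": {
  "series": [
    [0, 0, 1, 0, 0, 0],
    [0, 0, 2.5, 0, 0, 0],
    [0, 0, 4, 0, 0, 0],
    [0, 0, 5, 0, 0, 0],
    [0, 0, 5, 0, 0, 0]
  ]
}}

```text
clock: 9.02
ee_pos: [520.3, 42.8, 195.8]
orientation: [-0.701, 0.714, -0.001, 0.001]
contact_force: [-0.5, 0.3, -3.8]
opening: 25.6
```

Emit:
{"api": "jog_arm", "payload": {
  "series": [
    [-0.1, -2.5, 0, 0, 0, 0],
    [-0.3, -5.5, 0, 0, 0, 0],
    [-0.4, -7, 0, 0, 0, 0],
    [-0.4, -7, 0, 0, 0, 0],
    [-0.4, -7, 0, 0, 0, 0]
  ]
}}

```text
clock: 9.65
ee_pos: [515.9, -26.6, 194.8]
orientation: [-0.701, 0.714, 0.0, -0.0]
contact_force: [-0.3, 0.4, -2.8]
opening: 25.1
```

```bash
python3 - <<'E'
from h import *
np.set_printoptions(precision=2,suppress=True)
s=ctrl.observe();im=ctrl.camera("wrist");c=cam("wrist",s)
print(s['ee_pos'],s['contact_force'],s['ft_torque'])
print([proj(c,[x,y,90]) for x,y in((516.6,-26.3),(519.9,43))])
cv2.imwrite("pics/c4.png",cv2.resize(cv2.cvtColor(im[120:320,180:400],cv2.COLOR_RGB2BGR),None,fx=3,fy=3,interpolation=cv2.INTER_CUBIC))
e=s['ee_pos']
for o in (-3,0,3):
    print(o,'collar far bot',proj(c,e+[24+o,0,-32]),'knob near top',proj(c,e+[-13+o,0,18]),'foot far',proj(c,e+[19+o,0,-92]),'bandish')
E
```

```text
[515.85 -26.6  194.78] [-0.28  0.38 -2.78] [0.07 0.   0.04]
[array([283.76, 213.98]), array([207.5 , 211.88])]
-3 collar far bot [283.68 213.75] knob near top [285.07 308.83] foot far [283.77 200.76] bandish
0 collar far bot [283.59 209.28] knob near top [284.97 303.67] foot far [283.71 197.33] bandish
3 collar far bot [283.5  204.78] knob near top [284.86 298.45] foot far [283.64 193.87] bandish
```

View pics/c4.png

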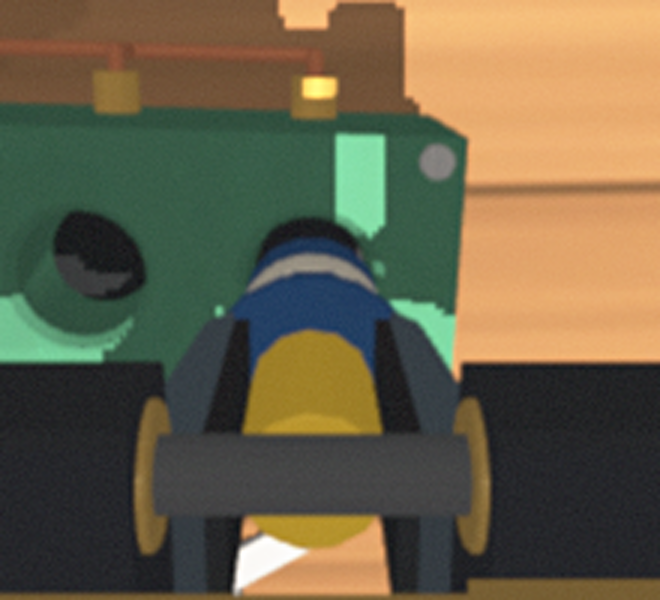

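The disc in bay1 now sits deep, and the cartridge has not moved in the grip. It is aligned over bay0, so I'll feel down.

Emit:
{"api": "jog_arm", "payload": {
  "series": [
    [0.05, 0, -0.7, 0, 0, 0],
    [0.05, 0, -1.3, 0, 0, 0],
    [0.05, 0, -1.8, 0, 0, 0],
    [0.05, 0, -2.2, 0, 0, 0],
    [0.05, 0, -2.2, 0, 0, 0]
  ]
}}

```text
clock: 10.32
ee_pos: [516.4, -27.1, 172.6]
orientation: [-0.7, 0.714, 0.0, -0.0]
contact_force: [0.2, 1.2, -3.4]
opening: 25.5
```

Emit:
{"api": "jog_arm", "payload": {
  "series": [
    [0, 0, -0.4, 0, 0, 0],
    [0, 0, -0.8, 0, 0, 0],
    [0, 0, -1.2, 0, 0, 0],
    [0, 0, -1.6, 0, 0, 0],
    [0, 0, -1.9, 0, 0, 0]
  ]
}}

```text
clock: 10.95
ee_pos: [516.6, -27.2, 153.8]
orientation: [-0.7, 0.714, -0.0, 0.0]
contact_force: [0.6, 1.5, 4.4]
opening: 25.4
```

Emit:
{"api": "jog_arm", "payload": {
  "series": [
    [0, 0, -0.2, 0, 0, 0],
    [0, 0, -0.4, 0, 0, 0],
    [0, 0, -0.6, 0, 0, 0],
    [0, 0, -0.8, 0, 0, 0]
  ]
}}

```text
clock: 11.45
ee_pos: [516.5, -27.2, 145.9]
orientation: [-0.701, 0.714, -0.0, 0.0]
contact_force: [1.7, 2.9, 4.7]
opening: 25.4
```

Emit:
{"api": "jog_arm", "payload": {
  "series": [
    [0, 0.05, -0.2, 0, 0, 0],
    [0, 0.05, -0.4, 0, 0, 0],
    [0, 0.05, -0.6, 0, 0, 0],
    [0, 0.05, -0.7, 0, 0, 0],
    [0, 0.05, -0.8, 0, 0, 0]
  ]
}}

```text
clock: 12.08
ee_pos: [516.4, -26.7, 137.8]
orientation: [-0.701, 0.714, -0.0, -0.0]
contact_force: [1.4, -2.7, 2.3]
opening: 25.4
```

Emit:
{"api": "jog_arm", "payload": {
  "series": [
    [0, 0, -0.1, 0, 0, 0],
    [0, 0, -0.2, 0, 0, 0],
    [0, 0, -0.3, 0, 0, 0]
  ]
}}

```text
clock: 12.45
ee_pos: [516.7, -26.7, 135.4]
orientation: [-0.701, 0.714, -0.0, 0.0]
contact_force: [-1.5, -4.0, 17.3]
opening: 25.4
```

Bay0 is blocked at about 26 mm short, which leaves bay2. I'll move there and feel it as well.

Emit:
{"api": "jog_arm", "payload": {
  "series": [
    [0, 0, 1.5, 0, 0, 0],
    [0, 0, 3, 0, 0, 0],
    [0, 0, 4.5, 0, 0, 0],
    [0, 0, 6, 0, 0, 0],
    [0, 0, 6, 0, 0, 0]
  ]
}}

```text
clock: 13.08
ee_pos: [517.0, -26.7, 196.2]
orientation: [-0.701, 0.714, -0.001, 0.001]
contact_force: [0.3, 0.9, -4.6]
opening: 25.4
```

Emit:
{"api": "jog_arm", "payload": {
  "series": [
    [0.2, 4, 0, 0, 0, 0],
    [0.5, 9, 0, 0, 0, 0],
    [0.7, 13.95, 0, 0, 0, 0],
    [0.7, 13.95, 0, 0, 0, 0],
    [0.7, 13.95, 0, 0, 0, 0]
  ]
}}

```text
clock: 13.7
ee_pos: [523.1, 112.7, 194.5]
orientation: [-0.701, 0.713, 0.0, -0.0]
contact_force: [-0.2, -0.3, -1.9]
opening: 25.3
```

Emit:
{"api": "jog_arm", "payload": {
  "series": [
    [0, 0, 0, 0, 0, 0],
    [0, 0, 0, 0, 0, 0]
  ]
}}

```text
clock: 13.95
ee_pos: [523.5, 112.0, 194.9]
orientation: [-0.7, 0.714, 0.0, -0.0]
contact_force: [-0.4, -0.4, -3.5]
opening: 25.5
```

```bash
python3 - <<'E'
from h import *
np.set_printoptions(precision=2,suppress=True)
s=ctrl.observe();im=ctrl.camera("wrist")
print(s['ee_pos'],s['contact_force'],s['ft_torque'],s['orientation'])
cv2.imwrite("pics/c5.png",cv2.resize(cv2.cvtColor(im[120:320,180:400],cv2.COLOR_RGB2BGR),None,fx=3,fy=3,interpolation=cv2.INTER_CUBIC))
E
```

```text
[523.45 112.02 194.86] [-0.42 -0.41 -3.5 ] [ 0.01 -0.   -0.02] [-0.7   0.71  0.   -0.  ]
```

View pics/c5.png

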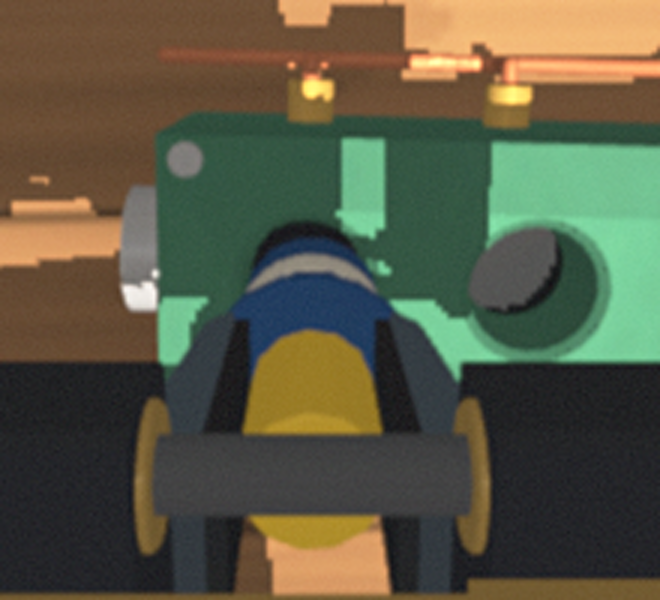

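The dark mouth of bay2 is about 1 mm to the left (+y) of the cartridge. I'll shift and descend.

Emit:
{"api": "jog_arm", "payload": {
  "series": [
    [0, 0.1, -0.7, 0, 0, 0],
    [0, 0.1, -1.3, 0, 0, 0],
    [0, 0.1, -1.8, 0, 0, 0],
    [0, 0.1, -2.2, 0, 0, 0],
    [0, 0.1, -2.2, 0, 0, 0]
  ]
}}

```text
clock: 14.62
ee_pos: [523.4, 113.9, 172.7]
orientation: [-0.701, 0.714, 0.0, -0.0]
contact_force: [0.0, -0.7, -2.4]
opening: 25.7
```

Emit:
{"api": "jog_arm", "payload": {
  "series": [
    [0, 0, -0.4, 0, 0, 0],
    [0, 0, -0.8, 0, 0, 0],
    [0, 0, -1.2, 0, 0, 0],
    [0, 0, -1.6, 0, 0, 0],
    [0, 0, -1.9, 0, 0, 0]
  ]
}}

```text
clock: 15.25
ee_pos: [523.5, 113.9, 153.7]
orientation: [-0.7, 0.714, -0.0, 0.0]
contact_force: [-0.2, -0.5, 3.1]
opening: 25.6
```

Emit:
{"api": "jog_arm", "payload": {
  "series": [
    [0, 0, -0.2, 0, 0, 0],
    [0, 0, -0.4, 0, 0, 0],
    [0, 0, -0.6, 0, 0, 0],
    [0, 0, -0.8, 0, 0, 0]
  ]
}}

```text
clock: 15.75
ee_pos: [523.5, 113.9, 145.8]
orientation: [-0.7, 0.714, -0.0, 0.0]
contact_force: [0.2, 0.7, 2.2]
opening: 25.5
```

Emit:
{"api": "jog_arm", "payload": {
  "series": [
    [0, 0, -0.2, 0, 0, 0],
    [0, 0, -0.4, 0, 0, 0],
    [0, 0, -0.6, 0, 0, 0],
    [0, 0, -0.8, 0, 0, 0],
    [0, 0, -0.9, 0, 0, 0]
  ]
}}

```text
clock: 16.38
ee_pos: [523.4, 113.9, 136.8]
orientation: [-0.701, 0.714, 0.0, -0.0]
contact_force: [1.4, 0.7, 1.2]
opening: 25.4
```

Emit:
{"api": "jog_arm", "payload": {
  "series": [
    [0, 0, -0.2, 0, 0, 0],
    [0, 0, -0.4, 0, 0, 0],
    [0, 0, -0.6, 0, 0, 0],
    [0, 0, -0.8, 0, 0, 0]
  ]
}}

```text
clock: 16.88
ee_pos: [523.5, 113.9, 128.8]
orientation: [-0.701, 0.714, -0.0, 0.0]
contact_force: [-1.1, 0.5, 1.4]
opening: 25.4
```

Emit:
{"api": "jog_arm", "payload": {
  "series": [
    [0, 0, -0.2, 0, 0, 0],
    [0, 0, -0.35, 0, 0, 0],
    [0, 0, -0.5, 0, 0, 0]
  ]
}}

```text
clock: 17.25
ee_pos: [523.4, 113.9, 123.8]
orientation: [-0.701, 0.714, 0.0, -0.0]
contact_force: [1.3, 0.2, 1.2]
opening: 25.4
```

Emit:
{"api": "jog_arm", "payload": {
  "series": [
    [0, 0, -0.06, 0, 0, 0],
    [0, 0, -0.12, 0, 0, 0],
    [0, 0, -0.15, 0, 0, 0]
  ]
}}

```text
clock: 17.62
ee_pos: [523.4, 113.9, 122.4]
orientation: [-0.701, 0.714, -0.0, 0.0]
contact_force: [0.2, 0.2, 2.1]
opening: 25.7
```

Emit:
{"api": "jog_arm", "payload": {
  "series": [
    [0, 0, -0.03, 0, 0, 0],
    [0, 0, -0.06, 0, 0, 0]
  ]
}}

```text
clock: 17.88
ee_pos: [523.5, 113.9, 121.9]
orientation: [-0.701, 0.714, -0.0, 0.0]
contact_force: [-0.2, 1.9, 8.0]
opening: 25.3
```

Emit:
{"api": "jog_arm", "payload": {
  "series": [
    [0, 0, -0.03, 0, 0, 0],
    [0, 0, -0.06, 0, 0, 0],
    [0, 0, -0.06, 0, 0, 0]
  ]
}}

```text
clock: 18.25
ee_pos: [523.5, 113.9, 121.8]
orientation: [-0.701, 0.714, -0.0, 0.0]
contact_force: [-3.4, -0.1, 14.4]
opening: 25.4
```

Emit:
{"api": "jog_arm", "payload": {
  "series": [
    [0, 0, -0.03, 0, 0, 0],
    [0, 0, -0.06, 0, 0, 0],
    [0, 0, -0.06, 0, 0, 0]
  ]
}}

```text
clock: 18.62
ee_pos: [523.5, 113.9, 121.7]
orientation: [-0.701, 0.714, -0.0, 0.0]
contact_force: [-6.0, 0.5, 26.5]
opening: 25.4
```

It is firmly seated: the position has stopped changing while the force rises. I'll ease off the load and release.

Emit:
{"api": "jog_arm", "payload": {
  "series": [
    [0, 0, 0.1, 0, 0, 0],
    [0, 0, 0.1, 0, 0, 0]
  ]
}}

```text
clock: 18.88
ee_pos: [523.4, 113.9, 121.8]
orientation: [-0.701, 0.714, -0.0, 0.0]
contact_force: [-1.9, 0.9, 10.3]
opening: 25.5
```

Emit:
{"api": "jog_arm", "payload": {
  "series": [
    [0, 0, 0, 0, 0, 0],
    [0, 0, 0, 0, 0, 0],
    [0, 0, 0, 0, 0, 0],
    [0, 0, 0, 0, 0, 0],
    [0, 0, 0, 0, 0, 0]
  ],
  "hand": -1
}}

```text
clock: 19.5
ee_pos: [523.4, 113.9, 121.6]
orientation: [-0.701, 0.714, 0.0, -0.0]
contact_force: [-0.7, -0.1, -0.6]
opening: 72.6
```

Emit:
{"api": "jog_arm", "payload": {
  "series": [
    [0, 0, 1, 0, 0, 0],
    [0, 0, 4, 0, 0, 0],
    [0, 0, 8, 0, 0, 0],
    [0, 0, 12, 0, 0, 0],
    [0, 0, 14, 0, 0, 0]
  ]
}}

```text
clock: 20.12
ee_pos: [524.0, 113.9, 264.6]
orientation: [-0.701, 0.714, -0.001, 0.001]
contact_force: [0.0, 0.0, -0.4]
opening: 91.5
```

Emit:
{"api": "jog_arm", "payload": {
  "series": [
    [-3, 0, 0, 0, 0, 0],
    [-8, 0, 0, 0, 0, 0],
    [-10, 0, 0, 0, 0, 0],
    [-10, 0, 0, 0, 0, 0]
  ]
}}

```text
clock: 20.62
ee_pos: [422.4, 113.9, 262.4]
orientation: [-0.701, 0.714, -0.0, 0.0]
contact_force: [0.5, -0.3, 0.9]
opening: 91.1
```

```bash
python3 - <<'E'
from h import *
np.set_printoptions(precision=1,suppress=True)
s=ctrl.observe();im=ctrl.camera("wrist");sc=ctrl.camera("scene");c=cam("wrist",s);print(s['clock'],s['ee_pos'])
B=np.array([523.4,113.7,90])
for n,z in(("collar top far",6),):print(n,proj(c,B+[24,0,6]),proj(c,B+[-24,0,6]),'knob top',proj(c,B+[0,0,50]))
a=cv2.resize(im[60:260,120:387],(534,400));b=cv2.resize(sc[150:250,230:360],(520,400),interpolation=cv2.INTER_CUBIC)
b=b[:,130:390]
cv2.imwrite("pics/f.png",np.hstack([a,b])[:,:,::-1])
E
```

```text
20.625 [422.4 113.9 262.4]
collar top far [281.9  79.3] [282.8 128.6] knob top [282.2  99.4]
```

View pics/f.png

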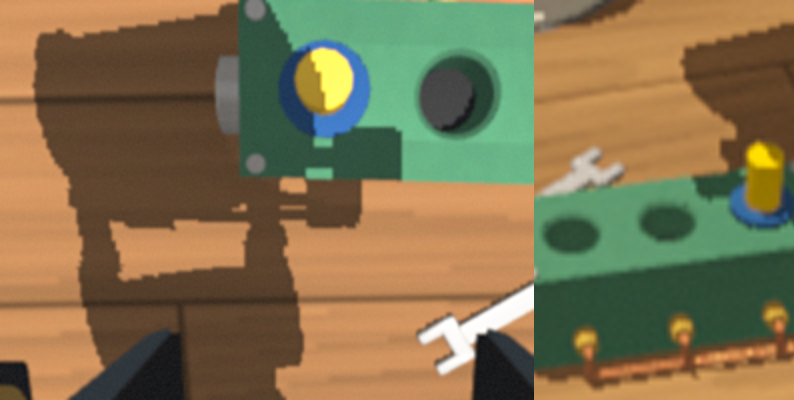

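Both views show the cartridge upright in the end bay with its blue collar flat on the green top. The gripper is clear, so I'm handing in.

```bash
python3 -c "
from cell import ctrl
print(ctrl.finish_job())"
```

```text
the job is handed in; nothing more can be done
None
```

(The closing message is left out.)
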